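# Turn a batch of lugged feet over in the clamshell and scan the batch label

## Task

Lay every steel foot, lug up, in its own pocket of the clamshell's shallow nest leaf, close the thick windowed cover leaf right over them, and then turn the closed clamshell over by the nest leaf's bar so that the feet lie upside down in the cover. With the clamshell still shut, take the hand scanner and hold it still for two seconds with its slanted window aimed at the middle of the striped label now showing on the nest leaf's back, about 10 cm away along the beam. Then stand the scanner upright in its tray again and swing the nest leaf fully back, leaving both leaves flat open, every foot plain face up with its lug down in a window of the cover leaf.

Things in the scene. Friction and masses are not known exactly. Their poses are not given: they have to be found in the camera images.
- foot0: a loose steel foot, 0.12 kg: flat plate 46 (x) x 72 (y) x 6 mm with a block lug 22 (x) x 28 (y) x 20 mm standing on the middle of one face. Origin: centre of the plain face; z points from the plain face to the lug (up at the start). Same after a half turn. The lug can be gripped across its 22 mm. Two or three of foot0, foot1, foot2 are present, all alike.
- foot1: a loose steel foot, 0.12 kg: flat plate 46 (x) x 72 (y) x 6 mm with a block lug 22 (x) x 28 (y) x 20 mm standing on the middle of one face. Origin: centre of the plain face; z points from the plain face to the lug (up at the start). Same after a half turn. The lug can be gripped across its 22 mm. Two or three of foot0, foot1, foot2 are present, all alike.
- foot2: a loose steel foot, 0.12 kg: flat plate 46 (x) x 72 (y) x 6 mm with a block lug 22 (x) x 28 (y) x 20 mm standing on the middle of one face. Origin: centre of the plain face; z points from the plain face to the lug (up at the start). Same after a half turn. The lug can be gripped across its 22 mm. Two or three of foot0, foot1, foot2 are present, all alike.
- clamshell: fixed base of the clamshell jig: dark slab 200 x 200 x 8 mm with a hinge rod 40 mm above the table along its own x axis. Origin: on the table under the rod's middle. At the start the nest leaf lies flat on its +y side (the robot's left), the cover leaf on its -y side, partly raised. Both turn half a turn about the one rod.
- nest_leaf (a joint): nest leaf, tray 176 x 94 x 14 mm, 6 to 100 mm from the rod, 0.28 kg: 0 = flat open on the jig's +y side, pi = turned over on top of the cover leaf on the -y side. Stiff hinge, stays where left (0.2 N m). Leaves push each other where they meet: swung from 0 to pi with the cover closed on it, it carries the cover round ahead of it, feet enclosed (about 10 N at the bar).
- cover_leaf (a joint): cover leaf, frame 176 x 94 x 26 mm, 6 to 100 mm from the rod, with three windows 30 (along the rod) x 39 mm right through that take the lugs, 0.25 kg: 0 = flat open on the jig's -y side, pi = closed flat on the nest leaf at 0. Starts partly raised, 0.4 to 0.9. Stiff hinge, stays where left (0.4 N m).
- nest_bar (a point): middle of the nest leaf's grip bar: round, 12 mm, parallel to the rod, 145 mm from it and 45 mm to the jig's +x, 40 mm above the table when the leaf is flat either way. 58 mm clear length between its arms, 39 mm gap to the leaf for a finger. Gripped from above, fingers closing across it, it turns between them as it is led round the half circle; the last bit may be pressed down.
- cover_bar (a point): middle of the cover leaf's like grip bar, 145 mm from the rod but 45 mm to the jig's -x (the two bars lie side by side when shut), 40 mm above the table when the leaf is flat either way.
- pocket0 (a point): middle of the floor of a pocket of the nest leaf, 7 mm below the leaf's inner face (33 mm above the table), 52 mm from the rod. Pockets are 51 mm along the rod by 77 mm across it (a foot's 72 mm lie across the rod), 58 mm apart; pocket0 is at the jig's -x end, pocket2 at +x.
- pocket1 (a point): middle of the floor of a pocket of the nest leaf, 7 mm below the leaf's inner face (33 mm above the table), 52 mm from the rod. Pockets are 51 mm along the rod by 77 mm across it (a foot's 72 mm lie across the rod), 58 mm apart; pocket0 is at the jig's -x end, pocket2 at +x.
- pocket2 (a point): middle of the floor of a pocket of the nest leaf, 7 mm below the leaf's inner face (33 mm above the table), 52 mm from the rod. Pockets are 51 mm along the rod by 77 mm across it (a foot's 72 mm lie across the rod), 58 mm apart; pocket0 is at the jig's -x end, pocket2 at +x.
- seat0 (a point): centre of the plain face of an inverted foot that sits on the cover leaf with its lug in a window: 53.5 mm from the rod, 6 mm above the leaf's inner face; moves with the cover leaf. A seated foot has a few mm of play. It meets the pocket of the same number when the jig is shut.
- seat1 (a point): centre of the plain face of an inverted foot that sits on the cover leaf with its lug in a window: 53.5 mm from the rod, 6 mm above the leaf's inner face; moves with the cover leaf. A seated foot has a few mm of play. It meets the pocket of the same number when the jig is shut.
- seat2 (a point): centre of the plain face of an inverted foot that sits on the cover leaf with its lug in a window: 53.5 mm from the rod, 6 mm above the leaf's inner face; moves with the cover leaf. A seated foot has a few mm of play. It meets the pocket of the same number when the jig is shut.
- label (a point): middle of the white striped label (66 x 44 mm) on the nest leaf's back, 52 mm from the rod: hidden below at the start, facing up 55 mm above the table once the jig is turned over.
- scanner: loose grey hand scanner, 150 mm tall, 0.22 kg, upright: head 44 x 48 x 36 mm at the foot with a black snout on its +x side, above it a handle 32 (x) x 28 (y) mm from 36 to 150 mm up, its middle 4 mm to -x of the origin. Origin: under the head on its flat foot; z up along the handle, +x the way it faces.
- scan_window: the scanner's window, at [30, 0, 11.6] mm in the scanner's frame. Origin: its middle; z points out along the beam: forward (the scanner's +x) and down, 30 degrees off the handle's downward line. With the handle upright, 100 mm of beam ends 50 mm ahead of and 87 mm below the window.
- dock: the scanner's fixed black tray, 92 x 82 x 12 mm, walls 4 mm. Origin under its middle; its floor is 4 mm above the table. The scanner starts in it, facing the tray's +x.

How it is judged:
On the way, in this order (a step that is already met when the one before it is completed fails the run):
1. every foot lies in a pocket of the open nest leaf, lug up (value of joint nest_leaf below 0.08 rad and (distance between foot0 and pocket0 below 0.006 m or distance between foot0 and pocket1 below 0.006 m or distance between foot0 and pocket2 below 0.006 m) and angle between each of foot0, foot1, foot2's own z axis and vertical below 0.12 rad and (distance between foot1 and pocket0 below 0.006 m or distance between foot1 and pocket1 below 0.006 m or distance between foot1 and pocket2 below 0.006 m) and (distance between foot2 and pocket0 below 0.006 m or distance between foot2 and pocket1 below 0.006 m or distance between foot2 and pocket2 below 0.006 m)), for 0.2 s.
2. the cover leaf is closed over the feet (value of joint cover_leaf above 3.04 rad and value of joint nest_leaf below 0.08 rad and (distance between foot0 and pocket0 below 0.012 m or distance between foot0 and pocket1 below 0.012 m or distance between foot0 and pocket2 below 0.012 m) and (distance between foot1 and pocket0 below 0.012 m or distance between foot1 and pocket1 below 0.012 m or distance between foot1 and pocket2 below 0.012 m) and (distance between foot2 and pocket0 below 0.012 m or distance between foot2 and pocket1 below 0.012 m or distance between foot2 and pocket2 below 0.012 m)), for 0.2 s.
3. the closed clamshell is turned over, feet inside (value of joint nest_leaf above 3.04 rad and value of joint cover_leaf below 0.08 rad and angle between each of foot0, foot1, foot2's own z axis and vertical above 2.9 rad), for 0.2 s.
4. the scanner is held still with its beam on the label, 60 to 150 mm away, for a second (x of label in the frame of scan_window between -0.015 and 0.015 m and y of label in the frame of scan_window between -0.015 and 0.015 m and z of label in the frame of scan_window between 0.06 and 0.15 m and linear speed of scanner below 0.03 m/s and angular speed of scanner below 0.2 rad/s and value of joint nest_leaf above 3 rad and value of joint cover_leaf below 0.1 rad), for 1 s.
At the end, for the whole second after the job is handed in: Both leaves lie flat open (within 0.08 rad); every foot that is present lies inverted on the cover leaf, within 14 mm of one of its seats, at rest; the scanner stands upright (within 0.1 rad) on the floor of its tray, within 20 mm of its middle, at rest (value of joint each of nest_leaf, cover_leaf below 0.08 rad and (distance between foot0 and seat0 below 0.014 m or distance between foot0 and seat1 below 0.014 m or distance between foot0 and seat2 below 0.014 m) and angle between each of foot0, foot1, foot2's own z axis and vertical above 3 rad and linear speed of each of foot0, foot1, foot2, scanner below 0.03 m/s and (distance between foot1 and seat0 below 0.014 m or distance between foot1 and seat1 below 0.014 m or distance between foot1 and seat2 below 0.014 m) and (distance between foot2 and seat0 below 0.014 m or distance between foot2 and seat1 below 0.014 m or distance between foot2 and seat2 below 0.014 m) and horizontal distance between scanner and dock below 0.02 m and angle between scanner's own z axis and vertical below 0.1 rad and height (world z) of scanner below 0.009 m); the robot touches nothing.
Of foot0, foot1, foot2 only 2 to 3 are there at a start; the rules pass over those that are not, and their reading is None.
At some moment in a run one of foot0, foot1, foot2 may be knocked a few centimetres aside while the robot is not near it.
It also fails if it takes over 210 s, if anything falls off the work surface, if the arm or the gripper's body presses on something with over 40 N, if the wrist force passes 120 N, or if a joint passes its speed limit or range.

## Robot

A 6-joint arm with a two-finger parallel gripper is mounted at the origin on a cart in front of the work surface, level with it; the furniture and walls round the work are solid. World frame = base frame: x ahead of the robot, y to its left, z up, the work surface at z = 0. Lengths are in m, angles in rad, forces in N, time in s.
With the tool pointing down it reaches from about 0.325 to 0.85 m from the base axis. Payload 15.5 kg.
Tool frame: the origin (TCP) lies at the very end of the fingers, on their centre line; the grasp point (between the pads) lies 19 mm behind it (bot.grasp_offset is the distance from the TCP to the grasp point, in m); z points along the fingers, y is the line along which they close (so a half turn about z gives the same grasp; the last joint's range is limited). The gripper opens to 91 mm and grips with 3 to 60 N. Pads are 32 mm wide; open, the fingers measure 118 mm over their backs; the gripper's body (76 mm by 178 mm) begins 60 mm behind the grasp point.
Start: joints at [1.133, 0.494, 1.345, -0, 1.302, -0.096], TCP at [0.209, 0.589, 0.214] pointing down, gripper open.
Joint ranges: [-2.91, 2.91], [-0.82, 2.16], [0.22, 2.67], [-1.22, 4.37], [0.12, 2.79], [-3.08, 3.08]. Speed limits (rad/s): [1.89, 1.89, 2.57, 3.01, 3.01, 3.01].

## Interface

Orientations are given as a unit quaternion [w, x, y, z].
In Python, from cell import bot gives the robot as it stands. The module is installed in compiled form; this text tells all that it offers.
- The arm moves only by the shell command python3 -m jog 'ROWS' [OPENING]. ROWS is JSON, a list of rows, each a list of 4 numbers: the shift along the tool's x, y, z in mm, then the turn about the tool's z in rad. In form: [[tx, ty, tz, yaw], ...]. A call has exactly 10 rows; each row is the pose to reach, as a shift and turn from the pose commanded when the call began, along the tool's axes at that moment; what a row does not reach only later rows make up. A row lasts 1/8 s, in which the tool goes at most 62.5 mm and 10.7 degrees, less where a joint would pass 70% of its speed; a pose out of reach is approached as far as the arm can. A call with a gripper value outside its range is refused whole. OPENING is the finger opening in mm, from 0 to 91.2, set as the call begins (- or left out, the last holds). The fingers move at their own pace and stop on an object; the grip force is fixed at half the most. Time passes only in rows, so rows that repeat a pose let the fingers close, or fill a call up. It gives the time, the measured TCP pose, the force, the opening and the grip force at its end, in the units of the state.
- bot.get_state(): the state, without advancing time (a new reading comes with each control period).
- bot.snapshot(name): name is "side" or "top"; returns (picture, depth): 480x640x3 uint8, blue, green, red; 480x640 float32, m along the optical axis (not along the pixel's ray), 0 where there is no reading.
- bot.calibration(name): a dict with "camera_matrix" (3x3 intrinsics, pixels), "R" (3x3) and "t" (3): a world point X has camera coordinates R X + t. Camera axes: x right, y down, z forward; pixel columns grow to the right and rows downward; lengths in m; the calibration is good to about 2 mm. A picture is of the moment at which its call begins. calibration takes no time and is no camera call.
- bot.hand_in(): hands the job in; it is judged then, once.
The state is a dict: "clock": time; "qpos": joint angles; "qvel": joint speeds; "effort": joint torques, N m; "eef_pos": TCP position; "orientation": TCP orientation; "wrist_force": force on the tool from outside, world axes, zero at the start; "moment": the same for the moment, N m; "gripper_width": finger opening in m; "grasp_force": force on a finger pad.
Only numpy, scipy, OpenCV 4.12 (cv2) and the standard library are available. Lean on these libraries where they do the work, as an engineer would, in place of code of your own. Each camera call takes 0.05 s, during which the arm holds its last target. There are 200 camera calls.

## Working session

There is one attempt and no reset: what is moved stays moved. The work goes in short steps, Python scripts to look and compute and a shell command to move; the robot and the scene stay as the last step left them, time stands still between calls to the robot, and variables do not carry over. Pictures are saved under pics/ and viewed, at most 14 in all, crops included, and the job is handed in when it is done.

```bash
mkdir -p pics; python3 - <<'E'
from cell import bot
import cv2,numpy as np
for n in("top","side"):
    p,d=bot.snapshot(n); cv2.imwrite(f"pics/{n}0.png",p); np.save(f"{n}0.npy",d)
    c=bot.calibration(n); print(n,{k:np.round(v,4).tolist() for k,v in c.items()})
print(bot.get_state())
E
```

```text
top {'camera_matrix': [[580.3927, 0.0, 323.4487], [0.0, 580.3927, 240.8629], [0.0, 0.0, 1.0]], 'R': [[-0.0206, -0.9998, 0.0071], [-0.988, 0.0193, -0.1531], [0.1529, -0.0101, -0.9882]], 't': [0.0035, 0.5551, 1.1095]}
side {'camera_matrix': [[440.1963, 0.0, 321.27], [0.0, 440.1963, 239.2599], [0.0, 0.0, 1.0]], 'R': [[0.947, -0.3203, -0.0219], [-0.1941, -0.5168, -0.8338], [0.2558, 0.7939, -0.5516]], 't': [-0.5381, 0.1765, 0.9069]}
{'clock': 0.1, 'qpos': array([ 1.13348314e+00,  4.94110141e-01,  1.34604712e+00, -2.09447471e-05,
        1.30248559e+00, -9.55001940e-02]), 'qvel': array([-2.80614438e-04,  6.31346631e-05, -1.58385614e-03, -3.39442614e-04,
        2.08172867e-04, -7.72471076e-04]), 'effort': array([ 2.80951703e-03, -8.80232263e+01, -3.82549024e+01,  7.09817978e-02,
        4.82486200e-02, -1.28335111e-05]), 'eef_pos': array([0.20936252, 0.58854485, 0.21341214]), 'orientation': array([-1.28500971e-04,  1.70072942e-01,  9.85431336e-01, -5.09233130e-04]), 'wrist_force': array([-0.85131867, -0.89633137,  0.26008479]), 'moment': array([-0.00436514,  0.0350701 ,  0.00880327]), 'grasp_force': 0.0, 'gripper_width': 0.09121217872164253}
```

View pics/top0.png

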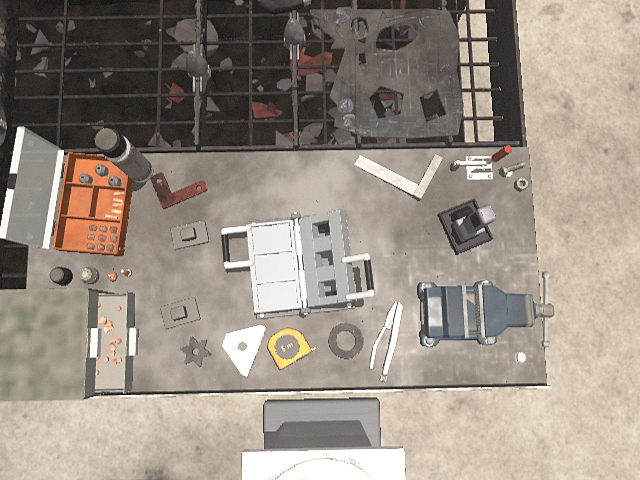

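View pics/side0.png

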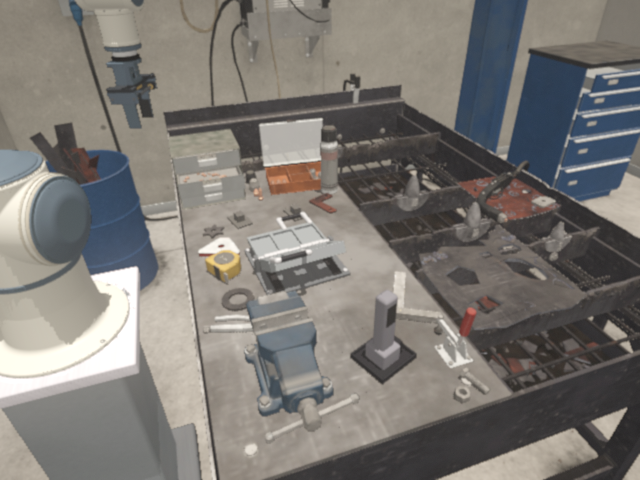

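The top view shows feet at about (189,234) and (180,312), the nest leaf around (273,267), the cover leaf at (327,258) and the scanner at (470,222). The side view shows the same two feet. I'll magnify the jig.

```bash
cat > h.py <<'E'
import cv2,numpy as np
from cell import bot
from scipy.spatial.transform import Rotation as Ro
def ray(n,uv):
    c=bot.calibration(n);K,R,t=[np.asarray(c[k]) for k in("camera_matrix","R","t")]
    uv=np.atleast_2d(np.float64(uv)); d=np.c_[uv,np.ones(len(uv))]@np.linalg.inv(K).T
    return -R.T@t, d, R
def W(n,uv,z):
    o,d,R=ray(n,uv); d=d@R
    return o+d*((z-o[2])/d[:,2])[:,None]
def D(n,uv,dep):
    o,d,R=ray(n,uv); return o+(d*np.asarray(dep)[:,None])@R
def proj(n,X):
    c=bot.calibration(n); p=np.atleast_2d(X)@np.asarray(c["R"]).T+c["t"]; p=p@np.asarray(c["camera_matrix"]).T
    return p[:,:2]/p[:,2:]
def cloud(n,dep,box):
    u0,u1,v0,v1=box; v,u=np.mgrid[v0:v1,u0:u1]; dd=dep[v0:v1,u0:u1]
    return D(n,np.c_[u.ravel(),v.ravel()],dd.ravel()).reshape(v1-v0,u1-u0,3)
def to(x,y,z,ax=None):
    """rows needed to reach TCP x,y,z with tool y (closing) axis along world angle ax (mod pi)"""
    s=bot.get_state();q=s["orientation"];R=Ro.from_quat([q[1],q[2],q[3],q[0]]).as_matrix()
    sh=R.T@(np.array([x,y,z])-s["eef_pos"])*1000
    yaw=0
    if ax is not None:
        a=np.arctan2(R[1,1],R[0,1]); yaw=-(ax-a); yaw=(yaw+np.pi/2)%np.pi-np.pi/2
    print("shift mm",sh.round(1),"yaw",round(yaw,3),"tcp",s["eef_pos"].round(4),"t",round(s["clock"],2),"q6",s["qpos"][5].round(2))
def crop(n,p,box,k,f):
    u0,u1,v0,v1=box; cv2.imwrite("pics/"+f,cv2.resize(p[v0:v1,u0:u1],None,fx=k,fy=k,interpolation=cv2.INTER_CUBIC))
E
python3 - <<'E'
from h import *
p=cv2.imread("pics/top0.png"); crop("top",p,(150,410,190,330),3,"c0.png")
d=np.load("top0.npy")
C=cloud("top",d,(0,640,0,480))
for b in((160,215,205,260),(150,210,285,335),(430,505,190,260)):
    P=C[b[2]:b[3],b[0]:b[1]]; z=P[...,2]
    print(np.percentile(z,[5,50,95,99.5]).round(4))
    for lo,hi in((.003,.012),(.018,.032),(.1,.2)):
        m=((z>lo)&(z<hi)).astype(np.uint8)
        if m.sum()>15:
            q=P[m>0][:,:2]; r=cv2.minAreaRect(q.astype(np.float32)*1000); print(lo,m.sum(),q.mean(0).round(4),np.round(r[0],1),np.round(r[1],1),round(r[2],1))
E
```

```text
[-0.0049 -0.0004  0.0224  0.0307]
0.003 579 [0.5819 0.2675] [586.3 272.3] [107.9 109. ] 87.5
0.018 165 [0.5795 0.2666] [580.7 267.5] [23.7 29.1] 10.3
[-0.0049 -0.0002  0.0229  0.0293]
0.003 597 [0.421  0.2835] [428.4 286.4] [117.9  96.1] 88.8
0.018 168 [0.4211 0.283 ] [421.2 283.3] [22.5 29.8] 15.8
[-0.0055 -0.0005  0.1465  0.1547]
0.003 575 [ 0.5813 -0.2956] [ 584.2 -304.6] [149.6 136.3] 86.1
0.018 109 [ 0.5948 -0.2855] [ 590.4 -295.6] [63.5 42. ] 21.8
0.1 400 [ 0.5798 -0.2985] [ 582.3 -302. ] [32.1 28.4] 23.0
```

View pics/c0.png

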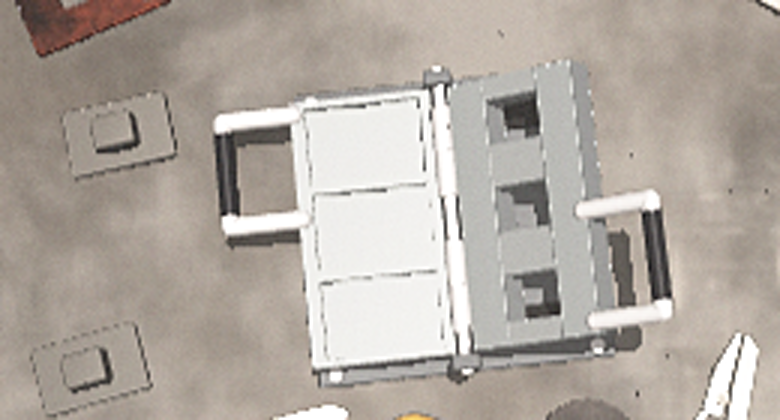

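The crop shows the three nest pockets at (368,145), (378,232) and (385,320), the nest bar at (224,173) and the cover bar at (657,255). The pocket0 end is at the bottom of the image, since image up is world +x. Next: the jig pose.

```bash
python3 - <<'E'
from h import *
p=cv2.imread("pics/top0.png"); d=np.load("top0.npy"); C=cloud("top",d,(0,640,0,480))
g=p.min(2)
# nest leaf: bright region
m=np.zeros((480,640),np.uint8); m[205:330,215:304]=(g[205:330,215:304]>185)
m=cv2.morphologyEx(m,cv2.MORPH_CLOSE,np.ones((5,5)))
m=cv2.morphologyEx(m,cv2.MORPH_OPEN,np.ones((13,13)))
c=max(cv2.findContours(m,0,2)[0],key=cv2.contourArea).reshape(-1,2)
X=W("top",c+0.,.04); r=cv2.minAreaRect((X[:,:2]*1000).astype(np.float32)); print("leaf",r, cv2.boxPoints(r).round(1).tolist())
print("leafz",np.median(C[...,2][m>0]))
def bar(box,zz=None):
    u0,u1,v0,v1=box; mm=np.zeros((480,640),np.uint8); mm[v0:v1,u0:u1]=(p.max(2)[v0:v1,u0:u1]<60)
    v,u=np.nonzero(mm); P=C[v,u]; z=P[:,2]; 
    k=z>.02; z=np.median(z[k]); X=W("top",np.c_[u,v][k],z if zz is None else zz)
    r=cv2.minAreaRect((X[:,:2]*1000).astype(np.float32)); print("bar z",z.round(4),X[:,:2].mean(0).round(4),r,k.sum())
bar((218,232,228,268),.044); bar((360,378,252,298))
# rod: bright pixels z>.036 between leaf and cover
for v in range(218,312,12):
    row=g[v,290:308]; print(v,row.tolist())
E
```

```text
leaf ((509.53375244140625, 86.35807037353516), (177.04786682128906, 107.62276458740234), 4.71565580368042) [[416.8999938964844, 132.6999969482422], [425.70001220703125, 25.5], [602.2000122070312, 40.0], [593.2999877929688, 147.3000030517578]]
leafz 0.03367610769584495
bar z 0.043 [0.5452 0.1865] ((544.4386596679688, 186.93826293945312), (53.1085205078125, 11.941474914550781), 4.2880988121032715) 81
bar z 0.1163 [ 0.4798 -0.087 ] ((479.0791320800781, -88.21405029296875), (52.12961959838867, 10.971771240234375), 5.214605808258057) 53
218 [159, 79, 94, 81, 97, 114, 255, 247, 40, 81, 113, 246, 179, 166, 180, 180, 188, 184]
230 [170, 247, 246, 174, 206, 242, 254, 255, 255, 244, 186, 179, 178, 182, 185, 183, 187, 183]
242 [247, 149, 248, 243, 244, 167, 238, 252, 255, 255, 248, 197, 178, 182, 185, 181, 184, 184]
254 [239, 240, 239, 239, 241, 245, 185, 244, 255, 255, 245, 216, 183, 181, 184, 182, 181, 181]
266 [236, 239, 240, 241, 228, 242, 247, 255, 58, 243, 255, 255, 255, 55, 193, 183, 185, 185]
278 [242, 242, 243, 244, 243, 243, 244, 245, 201, 203, 247, 255, 255, 255, 238, 179, 178, 182]
290 [240, 239, 240, 243, 242, 245, 176, 248, 245, 238, 181, 238, 253, 255, 255, 246, 195, 175]
302 [242, 238, 239, 239, 241, 242, 246, 134, 249, 245, 250, 201, 72, 250, 255, 255, 166, 97]
```

```bash
python3 - <<'E'
from h import *
to(.580,.267,.09,np.radians(10))
E
```

```text
shift mm [-457.  -178.6  123.6] yaw 1.054 tcp [0.2094 0.5885 0.2134] t 0.1 q6 -0.1
```

```bash
python3 - <<'E'
from h import *
d=np.load("top0.npy"); C=cloud("top",d,(0,640,0,480))
for x in (.2,.3,.4,.5,.6,.7):
    print(x,[ (y, round(float(C[...,2][(abs(C[...,0]-x)<.05)&(abs(C[...,1]-y)<.05)].max(initial=-1)),3)) for y in(.6,.5,.4,.3,.2)])
E
python3 -m jog '[[0,0,-60,0],[-55,-22,-60,0.15],[-110,-44,-60,0.3],[-165,-66,-60,0.45],[-220,-88,-60,0.6],[-275,-110,-50,0.75],[-330,-132,-30,0.9],[-390,-155,0,1.05],[-440,-172,40,1.054],[-457,-179,80,1.054]]'
python3 - <<'E'
from h import *
to(.580,.267,.09,np.radians(10))
E
```

```text
0.2 [(0.6, -0.744), (0.5, -0.749), (0.4, -0.745), (0.3, -0.743), (0.2, -0.654)]
0.3 [(0.6, 0.167), (0.5, 0.172), (0.4, 0.17), (0.3, 0.094), (0.2, 0.028)]
0.4 [(0.6, 0.169), (0.5, 0.171), (0.4, 0.171), (0.3, 0.097), (0.2, 0.018)]
0.5 [(0.6, 0.168), (0.5, 0.171), (0.4, 0.17), (0.3, 0.007), (0.2, 0.05)]
0.6 [(0.6, 0.179), (0.5, 0.183), (0.4, 0.041), (0.3, 0.031), (0.2, 0.05)]
0.7 [(0.6, 0.178), (0.5, 0.183), (0.4, 0.208), (0.3, 0.2), (0.2, 0.01)]
clock: 1.35
eef_pos: [0.5823, 0.2653, 0.1331]
orientation: [0.001, 0.643, 0.766, 0.001]
wrist_force: [-0.3, 0.6, -0.3]
gripper_width: 0.0911
grasp_force: 0.0
shift mm [ 2.1 -2.1 43.1] yaw -0.001 tcp [0.5823 0.2653 0.1331] t 1.35 q6 0.16
```

```bash
python3 -m jog '[[2,-2,30,0],[2,-2,60,0],[2,-2,90,0],[2,-2,105,0],[2,-2,115,0],[2,-2,120,0],[2,-2,123.5,0],[2,-2,123.5,0],[2,-2,123.5,0],[2,-2,123.5,0]]' 50
python3 -m jog '[[0,0,0,0],[0,0,0,0],[0,0,0,0],[0,0,0,0],[0,0,0,0],[0,0,0,0],[0,0,-25,0],[0,0,-60,0],[0,0,-95,0],[0,0,-95,0]]' 0
python3 - <<'E'
from h import *
to(.5664,.0964,.09,.082)
to(.4508,.0868,.09,.082)
E
```

```text
clock: 2.6
eef_pos: [0.5779, 0.2687, 0.0107]
orientation: [0.0, 0.643, 0.766, 0.0]
wrist_force: [-0.7, -0.4, 1.2]
gripper_width: 0.0501
grasp_force: 0.0
clock: 3.85
eef_pos: [0.5791, 0.2692, 0.108]
orientation: [0.001, 0.643, 0.766, 0.002]
wrist_force: [-0.1, 0.3, -1.6]
gripper_width: 0.0218
grasp_force: 30.0
shift mm [-167.9  -42.6   17.7] yaw 0.093 tcp [0.5791 0.2692 0.108 ] t 3.85 q6 0.17
shift mm [-157.3 -158.1   17.2] yaw 0.093 tcp [0.5791 0.2692 0.108 ] t 3.85 q6 0.17
```

```bash
python3 -m jog '[[-40,-10,0,0.03],[-80,-20,0,0.06],[-120,-31,0,0.093],[-150,-39,0,0.093],[-166,-42.5,15,0.093],[-166,-42.5,30,0.093],[-166,-42.5,40,0.093],[-166,-42.5,45,0.093],[-166,-42.5,45,0.093],[-166,-42.5,45,0.093]]'
python3 - <<'E'
from h import *
to(.5664,.0979,.0435,.082)
for n in("side","top"):
    p,d=bot.snapshot(n); cv2.imwrite(f"pics/{n}1.png",p)
    u,v=proj(n,[.53,.09,.05])[0].astype(int); 
    if n=="side": crop(n,p,(u-65,u+65,v-50,v+50),6,"c1.png")
E
```

```text
clock: 5.1
eef_pos: [0.565, 0.0981, 0.0607]
orientation: [0.0, 0.677, 0.736, 0.0]
wrist_force: [0.6, -0.1, -1.0]
gripper_width: 0.0216
grasp_force: 30.0
shift mm [-0.3  1.3 17.2] yaw 0.0 tcp [0.565  0.0981 0.0607] t 5.1 q6 -0.01
```

View pics/c1.png

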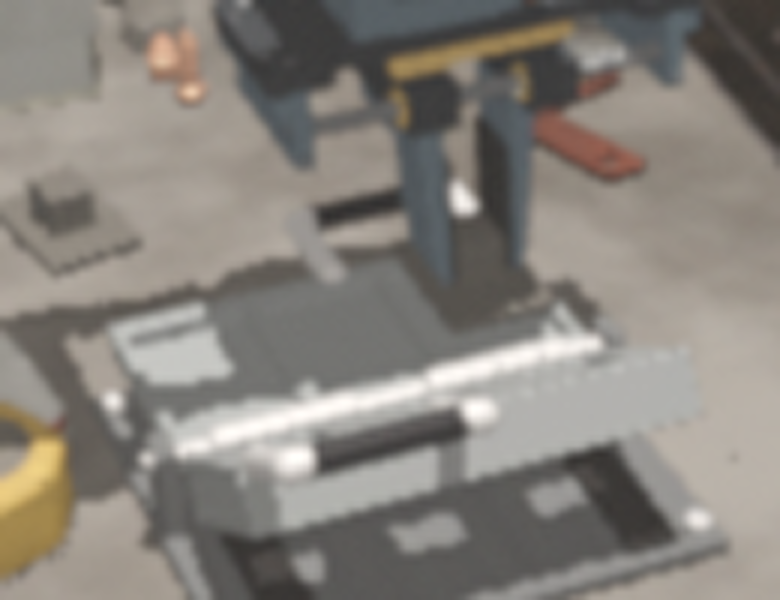

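The held foot (about 480,290) hovers over the pocket2 end and lines up with the leaf. Lowering it.

```bash
python3 -m jog '[[0,1,6,0],[0,1,10,0],[0,1,14,0],[0,1,16,0],[0,1,17,0],[0,1,17,0],[0,1,17,0],[0,1,17,0],[0,1,17,0],[0,1,17,0]]'
python3 -m jog '[[0,0,0,0],[0,0,0,0],[0,0,0,0],[0,0,-10,0],[0,0,-40,0],[0,0,-80,0],[0,0,-100,0],[40,0,-100,0],[80,0,-100,0],[100,0,-100,0]]' 40
python3 - <<'E'
from h import *
to(.4212,.283,.09,np.radians(15.3))
p,d=bot.snapshot("top"); cv2.imwrite("pics/top2.png",p); C=cloud("top",d,(0,640,0,480))
P=C[200:330,245:300]; 
m=(P[...,2]>.052)&(P[...,2]<.066); q=P[m]; print(m.sum(),q.mean(0).round(4),cv2.minAreaRect(q[:,:2].astype(np.float32)*1000))
u,v=proj("top",[.51,.09,.05])[0].astype(int); crop("top",p,(u-65,u+65,v-65,v+65),4,"c2.png")
E
```

```text
clock: 6.45
eef_pos: [0.5658, 0.0979, 0.0434]
orientation: [0.0, 0.678, 0.736, -0.0]
wrist_force: [0.3, -0.6, -0.7]
gripper_width: 0.0218
grasp_force: 30.0
clock: 7.7
eef_pos: [0.5574, 0.1992, 0.1441]
orientation: [0.0, 0.677, 0.736, 0.0]
wrist_force: [0.7, 0.2, -1.1]
gripper_width: 0.0398
grasp_force: 0.0
shift mm [  94.9 -128.8   54. ] yaw -0.184 tcp [0.5574 0.1992 0.1441] t 7.7 q6 0.16
160 [0.5652 0.0965 0.0575] ((565.5984497070312, 96.55687713623047), (22.80490493774414, 27.640926361083984), 5.486989498138428)
```

View pics/c2.png

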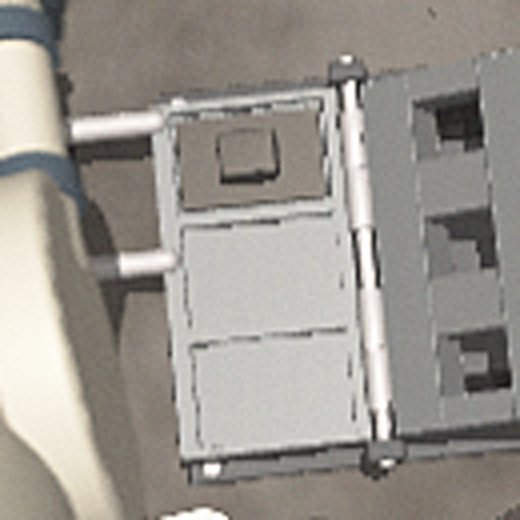

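The foot is seated in pocket2 (lug at 248,155 in the crop, measured z 0.0575). Checking clearance to the cabinet near the second foot.

```bash
python3 - <<'E'
from h import *
d=np.load("top0.npy"); C=cloud("top",d,(0,640,0,480))
for x in np.arange(.3,.58,.03):
    m=(abs(C[...,0]-x)<.015)&(C[...,2]>.06)&(C[...,1]>.22); print(x.round(2), C[m][:,1].min().round(3) if m.any() else None, np.sort(C[m][:,1])[:5].round(3), C[m][np.argsort(C[m][:,1])[:5]][:,2].round(3))
E
```

```text
0.3 0.356 [0.356 0.356 0.356 0.356 0.356] [0.09  0.108 0.073 0.065 0.077]
0.33 0.343 [0.343 0.343 0.344 0.345 0.347] [0.083 0.093 0.085 0.094 0.093]
0.36 0.342 [0.342 0.342 0.343 0.343 0.343] [0.087 0.085 0.091 0.095 0.085]
0.39 0.343 [0.343 0.343 0.343 0.343 0.343] [0.08  0.093 0.086 0.091 0.085]
0.42 0.356 [0.356 0.356 0.356 0.356 0.356] [0.103 0.087 0.103 0.067 0.09 ]
0.45 0.355 [0.355 0.356 0.356 0.356 0.356] [0.105 0.082 0.087 0.075 0.091]
0.48 None [] []
0.51 None [] []
0.54 0.542 [0.542 0.542 0.544 0.544 0.545] [0.069 0.084 0.11  0.095 0.067]
0.57 0.547 [0.547 0.547 0.548 0.548 0.548] [0.176 0.072 0.06  0.067 0.072]
```

```bash
python3 -m jog '[[20,-26,0,-0.05],[45,-60,0,-0.1],[70,-95,0,-0.15],[90,-122,10,-0.184],[95,-129,40,-0.184],[95,-129,54,-0.184],[95,-129,80,-0.184],[95,-129,105,-0.184],[95,-129,115,-0.184],[95,-129,115,-0.184]]' 50
python3 - <<'E'
from h import *
to(.4212,.283,.0095,np.radians(15.3))
E
```

```text
clock: 9.0
eef_pos: [0.4216, 0.2812, 0.0283]
orientation: [-0.0, 0.607, 0.794, -0.0]
wrist_force: [0.5, -0.1, 0.1]
gripper_width: 0.05
grasp_force: 0.0
shift mm [ 1.8  0.1 18.8] yaw -0.002 tcp [0.4216 0.2812 0.0283] t 9.0 q6 0.21
```

```bash
python3 -m jog '[[3,0,8,0],[3,0,14,0],[3,0,17.5,0],[3,0,17.5,0],[3,0,17.5,0],[3,0,17.5,0],[3,0,17.5,0],[3,0,17.5,0],[3,0,17.5,0],[3,0,17.5,0]]' 50
python3 -m jog '[[0,0,0,0],[0,0,0,0],[0,0,0,0],[0,0,0,0],[0,0,0,0],[0,0,0,0],[0,0,-25,0],[0,0,-60,0],[0,0,-80,0],[0,0,-80,0]]' 0
python3 - <<'E'
from h import *
to(.4500,.0885,.062,.082)
E
```

```text
clock: 10.25
eef_pos: [0.4205, 0.2845, 0.0109]
orientation: [0.0, 0.607, 0.795, 0.0]
wrist_force: [-0.7, -0.4, 0.3]
gripper_width: 0.0498
grasp_force: 0.0
clock: 11.5
eef_pos: [0.4211, 0.2849, 0.0919]
orientation: [0.001, 0.607, 0.795, 0.001]
wrist_force: [0.2, 0.1, -1.4]
gripper_width: 0.0219
grasp_force: 30.0
shift mm [-197.1  -23.8   29.7] yaw 0.184 tcp [0.4211 0.2849 0.0919] t 11.5 q6 0.21
```

```bash
python3 -m jog '[[-45,-6,0,0.05],[-90,-11,0,0.1],[-135,-17,0,0.15],[-175,-22,0,0.184],[-197,-24,10,0.184],[-197,-24,25,0.184],[-197,-24,30,0.184],[-197,-24,30,0.184],[-197,-24,30,0.184],[-197,-24,30,0.184]]'
python3 - <<'E'
from h import *
to(.450,.0885,.0435,.082)
E
```

```text
clock: 12.75
eef_pos: [0.4493, 0.0884, 0.0612]
orientation: [0.0, 0.677, 0.736, 0.0]
wrist_force: [0.6, -0.5, -2.4]
gripper_width: 0.0215
grasp_force: 30.0
shift mm [ 0.1  0.7 17.7] yaw 0.0 tcp [0.4493 0.0884 0.0612] t 12.75 q6 -0.02
```

```bash
python3 -m jog '[[0,0.5,6,0],[0,0.5,10,0],[0,0.5,14,0],[0,0.5,16,0],[0,0.5,17.5,0],[0,0.5,17.5,0],[0,0.5,17.5,0],[0,0.5,17.5,0],[0,0.5,17.5,0],[0,0.5,17.5,0]]'
python3 -m jog '[[0,0,0,0],[0,0,0,0],[0,0,0,0],[0,0,-10,0],[0,0,-40,0],[0,0,-80,0],[0,0,-120,0],[20,0,-150,0],[60,0,-150,0],[100,0,-150,0]]' 40
python3 - <<'E'
from h import *
p,d=bot.snapshot("top"); cv2.imwrite("pics/top3.png",p); C=cloud("top",d,(0,640,0,480))
P=C[200:330,245:300]; 
m=((P[...,2]>.052)&(P[...,2]<.068)).astype(np.uint8)
n,l=cv2.connectedComponents(m)
for i in range(1,n):
    q=P[l==i]
    if len(q)>30: print(len(q),q.mean(0).round(4),cv2.minAreaRect(q[:,:2].astype(np.float32)*1000))
u,v=proj("top",[.51,.05,.05])[0].astype(int); crop("top",p,(u-95,u+95,v-70,v+70),4,"c3.png")
# cover bar
q=C[250:300,355:380]; z=q[...,2]; print(z.max(), q[z>.09].mean(0).round(4))
b=p.max(2); mm=np.zeros_like(b); mm[248:300,358:380]=b[248:300,358:380]<60; v,u=np.nonzero(mm); Q=C[v,u]; Q=Q[Q[:,2]>.06]; print(np.median(Q,0).round(4),Q.mean(0).round(4))
j=np.array([-.0820,.9966]);rel=np.median(Q,0)-[.5129,.0398,.04]; print("angle",np.arctan2(rel[2]-.004,-(rel[:2]@j)),np.hypot(rel[2]-.004,rel[:2]@j))
E
```

```text
clock: 14.0
eef_pos: [0.4495, 0.0882, 0.0438]
orientation: [0.0, 0.678, 0.735, 0.0]
wrist_force: [-2.2, -0.0, 10.3]
gripper_width: 0.0218
grasp_force: 30.0
clock: 15.25
eef_pos: [0.4414, 0.1889, 0.1946]
orientation: [0.0, 0.678, 0.735, 0.001]
wrist_force: [0.5, -0.2, -0.4]
gripper_width: 0.0403
grasp_force: 0.0
161 [0.5651 0.0962 0.0579] ((565.3340454101562, 96.60315704345703), (23.47001838684082, 27.76787567138672), 5.406453609466553)
165 [0.4494 0.0871 0.0578] ((449.11578369140625, 87.24901580810547), (22.473262786865234, 27.59765625), 7.143890857696533)
1.1813667783968589 [ 0.4758 -0.0826  0.1247]
[ 0.4794 -0.0871  0.1176] [ 0.4787 -0.0874  0.1256]
angle 0.5369912823258344 0.14393968343783548
```

View pics/c3.png

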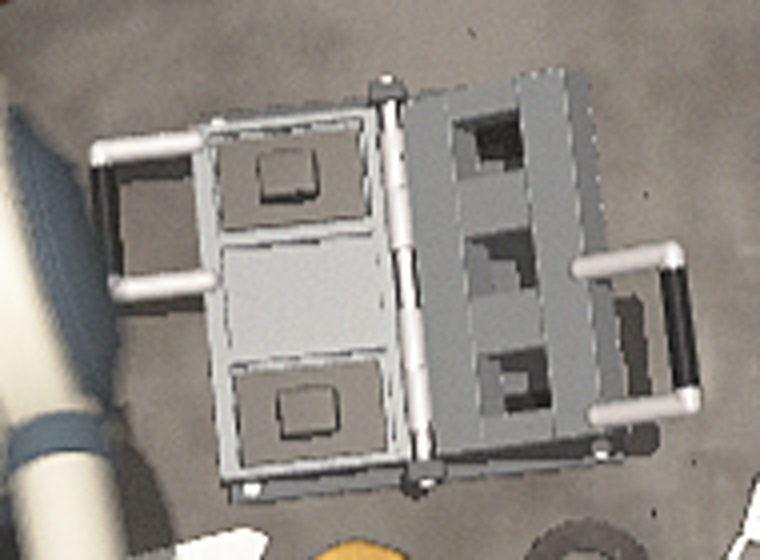

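Both feet are in place: lugs at (288,175) and (307,410), measured z 0.058. The cover bar is at (680,325), radius 144 mm, angle 0.537, which agrees with the given sizes. Next I'll grip the cover bar.

```bash
python3 - <<'E'
from h import *
to(.4785,-.0885,.150,1.654)
E
```

```text
shift mm [-283.2   14.3   44. ] yaw 1.57 tcp [0.4409 0.1925 0.1945] t 15.3 q6 0.2
```

```bash
python3 -m jog '[[-25,1,0,0.18],[-55,2,0,0.36],[-90,4,0,0.54],[-125,6,0,0.72],[-160,8,0,0.9],[-195,10,0,1.08],[-230,12,0,1.26],[-260,13,0,1.43],[-283,14,20,1.57],[-283,14,44,1.57]]' 32
python3 - <<'E'
from h import *
to(.4785,-.0885,.094,1.654)
E
```

```text
clock: 16.55
eef_pos: [0.4791, -0.0947, 0.1498]
orientation: [0.0, 0.999, 0.039, 0.001]
wrist_force: [0.8, 0.6, 0.3]
gripper_width: 0.0316
grasp_force: 0.0
shift mm [-0.2 -6.2 55.8] yaw -0.005 tcp [ 0.4791 -0.0947  0.1498] t 16.55 q6 1.17
```

```bash
python3 -m jog '[[0,-6,10,0],[0,-6,25,0],[0,-6,40,0],[0,-6,50,0],[0,-6,56,0],[0,-6,56,0],[0,-6,56,0],[0,-6,56,0],[0,-6,56,0],[0,-6,56,0]]' 32
python3 -m jog '[[0,0,0,0],[0,0,0,0],[0,0,0,0],[0,0,0,0],[0,0,0,0],[0,0,0,0],[0,0,0,0],[0,0,0,0],[0,0,0,0],[0,0,0,0]]' 0
python3 - <<'E'
from h import *
to(.4785,-.0885,.094,1.654)
s=bot.get_state(); R=Ro.from_quat(np.roll(s["orientation"],-1)).as_matrix(); print(R.round(3))
c=np.array([.5129,.0398,.04]); jx=np.array([.9966,.082,0]); jy=np.array([-.082,.9966,0])
g=s["eef_pos"]+R[:,2]*.019; g=s["eef_pos"]-R[:,2]*.019
r=(g-c); th=np.arctan2(r[2],-(r@jy)); print("th",th,"rad",np.hypot(r[2],r@jy),"x",r@jx)
E
```

```text
clock: 17.8
eef_pos: [0.4781, -0.0871, 0.0935]
orientation: [0.0, 0.999, 0.041, 0.0]
wrist_force: [0.4, -0.0, -0.5]
gripper_width: 0.0317
grasp_force: 0.0
clock: 19.05
eef_pos: [0.4785, -0.0899, 0.0942]
orientation: [0.002, 0.999, 0.042, 0.001]
wrist_force: [-8.4, -30.0, 12.7]
gripper_width: 0.0112
grasp_force: 30.0
shift mm [ 0.1 -1.3  0.2] yaw 0.001 tcp [ 0.4785 -0.0899  0.0942] t 19.05 q6 1.18
[[ 0.996  0.084  0.001]
 [ 0.084 -0.996 -0.004]
 [ 0.001  0.005 -1.   ]]
th 0.5251505310355805 rad 0.1459750950602949 x -0.04493973641670576
```

```bash
python3 - <<'E'
import numpy as np
t0=.525; T=np.linspace(t0,np.pi,31)
P=np.c_[145*(np.cos(T)-np.cos(t0)),-145*(np.sin(T)-np.sin(t0))]
for k in range(3): print((P[10*k+1:10*k+11]-P[10*k]).round(1).tolist())
E
```

```text
[[-6.8, -10.7], [-14.5, -20.7], [-23.1, -30.0], [-32.4, -38.5], [-42.4, -46.2], [-53.1, -53.0], [-64.3, -58.8], [-76.0, -63.6], [-88.1, -67.4], [-100.4, -70.1]]
[[-12.5, -1.6], [-25.2, -2.2], [-37.8, -1.6], [-50.3, 0.0], [-62.7, 2.8], [-74.7, 6.6], [-86.4, 11.4], [-97.6, 17.3], [-108.3, 24.1], [-118.3, 31.8]]
[[-9.3, 8.5], [-17.9, 17.9], [-25.5, 27.9], [-32.3, 38.6], [-38.2, 49.8], [-43.0, 61.5], [-46.8, 73.5], [-49.5, 85.9], [-51.2, 98.4], [-51.7, 111.0]]
```

```bash
python3 -m jog '[[-5,-10.7,0,0],[-12.5,-20.7,0,0],[-21,-30,0,0],[-30,-38.5,0,0],[-40,-46.2,0,0],[-51,-53,0,0],[-62,-58.8,0,0],[-74,-63.6,0,0],[-86,-67.4,0,0],[-98,-70,0,0]]' 2>&1 | head -2; python3 - <<'E'
from h import *
s=bot.get_state(); print(s["clock"],s["eef_pos"],s["wrist_force"],s["gripper_width"])
E
```

```text
clock: 20.3
eef_pos: [0.3732, -0.0251, 0.0932]
20.3 [ 0.37316636 -0.02512771  0.09320059] [ 1.16891328 -0.24409088 -0.52223634] 0.0024752695930102394
```

I typed the pairs into the wrong columns (x and y instead of y and z), so the fingers slid off the bar. Checking the scene before going on.

```bash
python3 - <<'E'
from h import *
p,d=bot.snapshot("top"); cv2.imwrite("pics/top4.png",p)
q,_=bot.snapshot("side"); cv2.imwrite("pics/side4.png",q)
a=cv2.resize(p[170:380,160:440],None,fx=2,fy=2); b=cv2.resize(q[60:360,190:410],None,fx=1.4,fy=1.4)
im=np.zeros((430,560+b.shape[1]-320+20,3),np.uint8)
w=np.zeros((420,800,3),np.uint8); w[:,:]=0; a=cv2.resize(a,(480,360)); w[:360,:480]=a; b=cv2.resize(b,(308,420)); w[:,485:793]=b
cv2.imwrite("pics/c4.png",w)
E
```

```text
(no output)
```

View pics/c4.png

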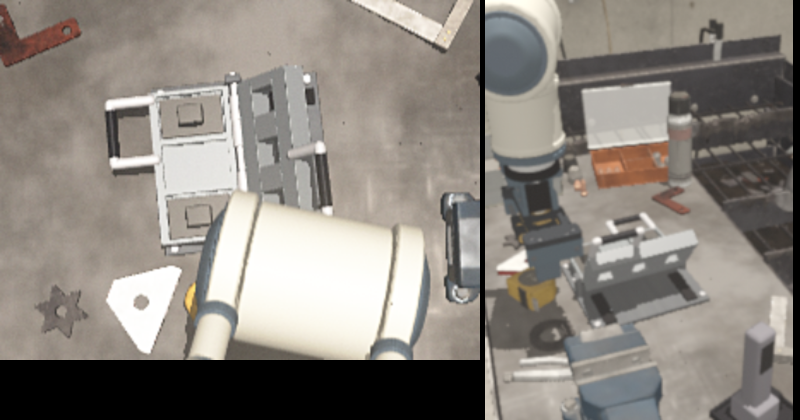

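The left half shows both feet still in their pockets (190,115 and 198,215) and the cover raised further, its bar at (322,175). The gripper is beyond the jig's -x end, so no harm done. Raising the arm and re-measuring.

```bash
python3 -m jog '[[0,0,-20,0],[0,0,-60,0],[0,0,-100,0],[0,0,-140,0],[0,0,-160,0],[-20,60,-160,0],[-20,110,-160,0],[-20,150,-160,0],[-20,170,-160,0],[-20,170,-160,0]]' 32
python3 - <<'E'
from h import *
p,d=bot.snapshot("top"); cv2.imwrite("pics/top5.png",p); C=cloud("top",d,(0,640,0,480))
b=p.max(2); m=np.zeros((480,640),np.uint8); m[235:310,325:380]=(b[235:310,325:380]<60)&(C[235:310,325:380,2]>.09)
n,l,st,_=cv2.connectedComponentsWithStats(m)
i=1+np.argmax(st[1:,4]); Q=C[l==i]; print(st[i],np.median(Q,0).round(4),Q.mean(0).round(4))
c=np.array([.5129,.0392,.04]); jx=np.array([.9966,.082,0]); jy=np.array([-.082,.9966,0])
r=np.median(Q,0)-[0,0,.004]-c; print("th",np.arctan2(r[2],-(r@jy)),np.hypot(r[2],r@jy),r@jx)
th=np.arctan2(r[2],-(r@jy)); t=c-.045*jx-.145*np.cos(th)*jy+[0,0,.145*np.sin(th)-.019]; print(t)
to(*t,1.654)
for x,y in((.5653,.0965),(.4493,.0872)):
    P=C[200:330,245:300].reshape(-1,3); k=(abs(P[:,0]-x)<.02)&(abs(P[:,1]-y)<.02)&(P[:,2]>.052)&(P[:,2]<.068); print(k.sum(),P[k].mean(0))
E
```

```text
clock: 21.65
eef_pos: [0.3687, -0.1976, 0.2531]
orientation: [-0.0, 0.999, 0.04, -0.0]
wrist_force: [0.7, 1.4, -0.4]
gripper_width: 0.032
grasp_force: 0.0
[344 260   6  31  81] [ 0.4769 -0.0453  0.161 ] [ 0.4764 -0.0454  0.161 ]
th 0.9640954229602376 0.1424412553947233 -0.04276646195816613
[ 0.47483221 -0.04688215  0.14012236]
shift mm [ 118.3 -140.4  113. ] yaw -0.002 tcp [ 0.3685 -0.1965  0.2531] t 21.7 q6 0.86
161 [0.56517766 0.09635073 0.05763489]
166 [0.44918968 0.08696924 0.05781771]
```

```bash
python3 -m jog '[[40,-45,0,0],[80,-95,0,0],[110,-130,10,0],[118,-140,40,0],[118,-140,70,0],[118,-140,95,0],[118,-140,108,0],[118,-140,113,0],[118,-140,113,0],[118,-140,113,0]]' 32
python3 -m jog '[[0,0,0,0],[0,0,0,0],[0,0,0,0],[0,0,0,0],[0,0,0,0],[0,0,0,0],[0,0,0,0],[0,0,0,0],[0,0,0,0],[0,0,0,0]]' 0
python3 - <<'E'
from h import *
s=bot.get_state(); print(s["eef_pos"])
c=np.array([.5129,.0392,.04]); jx=np.array([.9966,.082,0]); jy=np.array([-.082,.9966,0])
r=s["eef_pos"]+[0,0,.019]-c; t0=np.arctan2(r[2],-(r@jy)); print(t0,np.hypot(r[2],r@jy),r@jx)
T=np.linspace(t0,np.pi,31)
P=np.c_[0*T,145*(np.cos(T)-np.cos(t0)),-145*(np.sin(T)-np.sin(t0)),0*T]
for k in range(3): print((P[10*k+1:10*k+11]-P[10*k]).round(0).astype(int).tolist())
E
```

```text
clock: 22.95
eef_pos: [0.4752, -0.0473, 0.1411]
orientation: [0.0, 0.999, 0.041, 0.001]
wrist_force: [0.8, -0.1, -0.0]
gripper_width: 0.032
grasp_force: 0.0
clock: 24.2
eef_pos: [0.4754, -0.0481, 0.141]
orientation: [0.001, 0.999, 0.041, 0.001]
wrist_force: [-0.5, -7.7, 7.0]
gripper_width: 0.0112
grasp_force: 30.0
[ 0.47539923 -0.04808316  0.14101777]
0.9606359754819321 0.14644240564988606 -0.04453048711583904
[[0, -9, -6, 0], [0, -18, -11, 0], [0, -28, -15, 0], [0, -38, -19, 0], [0, -48, -22, 0], [0, -58, -24, 0], [0, -68, -25, 0], [0, -79, -26, 0], [0, -89, -26, 0], [0, -100, -25, 0]]
[[0, -10, 2, 0], [0, -21, 4, 0], [0, -31, 7, 0], [0, -41, 11, 0], [0, -50, 15, 0], [0, -59, 21, 0], [0, -68, 26, 0], [0, -76, 33, 0], [0, -84, 40, 0], [0, -91, 48, 0]]
[[0, -7, 8, 0], [0, -13, 17, 0], [0, -18, 26, 0], [0, -23, 35, 0], [0, -27, 45, 0], [0, -31, 55, 0], [0, -33, 65, 0], [0, -35, 75, 0], [0, -36, 86, 0], [0, -37, 96, 0]]
```

```bash
python3 -m jog '[[0,-9,-6,0],[0,-18,-11,0],[0,-28,-15,0],[0,-38,-19,0],[0,-48,-22,0],[0,-58,-24,0],[0,-68,-25,0],[0,-79,-26,0],[0,-89,-26,0],[0,-100,-25,0]]'
```

```text
clock: 25.45
eef_pos: [0.4668, 0.0527, 0.1656]
orientation: [0.0, 0.999, 0.041, 0.0]
wrist_force: [1.4, -3.7, 3.2]
gripper_width: 0.011
grasp_force: 30.0
```

```bash
python3 -m jog '[[0,-10,2,0],[0,-21,4,0],[0,-31,7,0],[0,-41,11,0],[0,-50,15,0],[0,-59,21,0],[0,-68,26,0],[0,-76,33,0],[0,-84,40,0],[0,-91,48,0]]'
python3 - <<'E'
from h import *
s=bot.get_state()
c=np.array([.5129,.0392,.04]); jx=np.array([.9966,.082,0]); jy=np.array([-.082,.9966,0])
r=s["eef_pos"]+[0,0,.019]-c; t0=np.arctan2(r[2],-(r@jy)); print(t0,np.hypot(r[2],r@jy),r@jx)
E
```

```text
clock: 26.7
eef_pos: [0.4588, 0.1437, 0.1169]
orientation: [0.0, 0.999, 0.041, -0.0]
wrist_force: [3.4, -3.1, 2.7]
gripper_width: 0.0108
grasp_force: 30.0
2.4178702432310017 0.1448455914560609 -0.045387896842162115
```

```bash
python3 -m jog '[[0,-7,8,0],[0,-13,17,0],[0,-18,26,0],[0,-23,35,0],[0,-27,45,0],[0,-31,55,0],[0,-33,65,0],[0,-35,75,0],[0,-36,86,0],[0,-37,97,0]]'
python3 -m jog '[[0,0,1,0],[0,0,2,0],[0,0,3,0],[0,0,3,0],[0,0,3,0],[0,0,3,0],[0,0,3,0],[0,0,3,0],[0,0,3,0],[0,0,3,0]]'
python3 -m jog '[[0,0,0,0],[0,0,0,0],[0,0,0,0],[0,0,0,0],[0,0,0,0],[0,0,-20,0],[0,0,-60,0],[0,0,-100,0],[0,0,-130,0],[0,0,-130,0]]' 32
python3 - <<'E'
from h import *
c=np.array([.5129,.0392,.04]); jx=np.array([.9966,.082,0]); jy=np.array([-.082,.9966,0])
to(*(c+.045*jx+.145*jy+[0,0,.04]),1.654)
p,d=bot.snapshot("top"); cv2.imwrite("pics/top6.png",p); C=cloud("top",d,(0,640,0,480))
crop("top",p,(200,360,190,330),4,"c6.png")
E
```

```text
clock: 27.95
eef_pos: [0.4562, 0.1784, 0.0205]
orientation: [0.001, 0.999, 0.042, 0.0]
wrist_force: [3.0, -41.2, 47.9]
gripper_width: 0.0113
grasp_force: 30.0
clock: 29.2
eef_pos: [0.4564, 0.1783, 0.0183]
orientation: [0.001, 0.999, 0.042, 0.001]
wrist_force: [2.1, -33.4, 36.5]
gripper_width: 0.0113
grasp_force: 30.0
clock: 30.45
eef_pos: [0.457, 0.1804, 0.1493]
orientation: [-0.0, 0.999, 0.041, 0.002]
wrist_force: [0.9, -0.0, -0.3]
gripper_width: 0.0319
grasp_force: 0.0
shift mm [88.8  0.4 69.6] yaw -0.0 tcp [0.457  0.1804 0.1493] t 30.45 q6 1.74
```

View pics/c6.png

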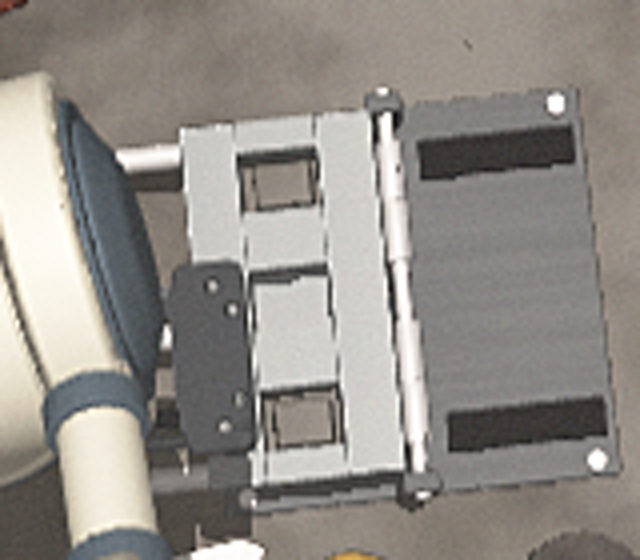

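The cover is closed flat, with the lugs visible in the windows at (280,182) and (303,418). Next I'll check the cover height and grip the nest bar.

```bash
python3 -m jog '[[30,0,0,0],[60,0,0,0],[89,0,0,0],[89,0,30,0],[89,0,60,0],[89,0,90,0],[89,0,115,0],[89,0,127,0],[89,0,127,0],[89,0,127,0]]' 32
python3 -m jog '[[0,0,0,0],[0,0,0,0],[0,0,0,0],[0,0,0,0],[0,0,0,0],[0,0,0,0],[0,0,0,0],[0,0,0,0],[0,0,0,0],[0,0,0,0]]' 0
python3 - <<'E'
from h import *
c=np.array([.5129,.0392,.04]); jx=np.array([.9966,.082,0]); jy=np.array([-.082,.9966,0])
s=bot.get_state(); r=s["eef_pos"]+[0,0,.019]-c; print(r@jx,r@jy,r[2])
p,d=bot.snapshot("top")
for q in(.02,.09):
    X=c+jx*np.array([.03,0.029,.0])[:1].sum()+jy*q+[0,0,.026]; u,v=proj("top",X)[0].astype(int); print(u,v,np.median(cloud("top",d,(u-2,u+3,v-3,v+4))[...,2]))
T=np.linspace(0,np.pi,41); P=np.c_[0*T,145*(1-np.cos(T)),-145*np.sin(T),0*T]
for k in range(4): print((P[10*k+1:10*k+11]-P[10*k]).round(0).astype(int).tolist())
E
```

```text
clock: 31.75
eef_pos: [0.545, 0.1875, 0.021]
orientation: [-0.0, 0.999, 0.041, 0.0]
wrist_force: [-0.2, -0.2, 0.5]
gripper_width: 0.0321
grasp_force: 0.0
clock: 33.0
eef_pos: [0.5449, 0.1859, 0.0209]
orientation: [0.001, 0.999, 0.042, 0.0]
wrist_force: [2.0, -16.3, 4.7]
gripper_width: 0.0111
grasp_force: 30.0
0.04395022914747832 0.14362165875443186 -0.00010065518111633531
288 246 0.06469592412894865
252 250 0.14177145588004714
[[0, 0, -11, 0], [0, 2, -23, 0], [0, 4, -34, 0], [0, 7, -45, 0], [0, 11, -55, 0], [0, 16, -66, 0], [0, 21, -76, 0], [0, 28, -85, 0], [0, 35, -94, 0], [0, 42, -103, 0]]
[[0, 8, -8, 0], [0, 17, -15, 0], [0, 27, -21, 0], [0, 37, -27, 0], [0, 47, -31, 0], [0, 58, -35, 0], [0, 69, -38, 0], [0, 80, -41, 0], [0, 91, -42, 0], [0, 103, -42, 0]]
[[0, 11, 0, 0], [0, 23, 2, 0], [0, 34, 4, 0], [0, 45, 7, 0], [0, 55, 11, 0], [0, 66, 16, 0], [0, 76, 21, 0], [0, 85, 28, 0], [0, 94, 35, 0], [0, 103, 42, 0]]
[[0, 8, 8, 0], [0, 15, 17, 0], [0, 21, 27, 0], [0, 27, 37, 0], [0, 31, 47, 0], [0, 35, 58, 0], [0, 38, 69, 0], [0, 41, 80, 0], [0, 42, 91, 0], [0, 42, 103, 0]]
```

```bash
python3 -m jog '[[0,1,-11,0],[0,3,-23,0],[0,5,-34,0],[0,8,-45,0],[0,12,-55,0],[0,17,-66,0],[0,22,-76,0],[0,29,-85,0],[0,36,-94,0],[0,43,-103,0]]'
python3 - <<'E'
from h import *
c=np.array([.5129,.0378,.04]); jx=np.array([.9966,.082,0]); jy=np.array([-.082,.9966,0])
s=bot.get_state(); r=s["eef_pos"]+[0,0,.019]-c; print(r@jx,np.hypot(r@jy,r[2]),np.arctan2(r[2],r@jy))
E
```

```text
clock: 34.3
eef_pos: [0.5485, 0.1461, 0.1249]
orientation: [-0.001, 0.999, 0.041, 0.001]
wrist_force: [2.8, 11.9, -1.0]
gripper_width: 0.0114
grasp_force: 30.0
0.0443254435118895 0.14772230117178128 0.7800622446275556
```

```bash
python3 -m jog '[[0,8,-8,0],[0,17,-15,0],[0,27,-21,0],[0,37,-27,0],[0,47,-31,0],[0,58,-35,0],[0,69,-38,0],[0,80,-41,0],[0,91,-42,0],[0,103,-42,0]]'
python3 -m jog '[[0,11,0,0],[0,23,2,0],[0,34,4,0],[0,45,7,0],[0,55,11,0],[0,66,16,0],[0,76,21,0],[0,85,28,0],[0,94,35,0],[0,103,42,0]]'
python3 - <<'E'
from h import *
c=np.array([.5129,.0378,.04]); jx=np.array([.9966,.082,0]); jy=np.array([-.082,.9966,0])
s=bot.get_state(); r=s["eef_pos"]+[0,0,.019]-c; print(r@jx,np.hypot(r@jy,r[2]),np.arctan2(r[2],r@jy))
E
```

```text
clock: 35.55
eef_pos: [0.5576, 0.0424, 0.1676]
orientation: [-0.001, 0.999, 0.041, 0.002]
wrist_force: [1.2, 6.1, 15.3]
gripper_width: 0.011
grasp_force: 30.0
clock: 36.8
eef_pos: [0.5658, -0.0607, 0.1239]
orientation: [-0.0, 0.999, 0.041, 0.001]
wrist_force: [6.6, 8.6, -3.2]
gripper_width: 0.011
grasp_force: 30.0
0.044608175671677006 0.14522300316966721 2.3539535440560915
```

```bash
python3 -m jog '[[0,8,8,0],[0,15,17,0],[0,21,27,0],[0,27,37,0],[0,31,47,0],[0,35,58,0],[0,38,69,0],[0,41,80,0],[0,42,91,0],[0,42,103,0]]'
python3 -m jog '[[0,0,1,0],[0,0,2,0],[0,0,3,0],[0,0,3,0],[0,0,3,0],[0,0,3,0],[0,0,3,0],[0,0,3,0],[0,0,3,0],[0,0,3,0]]'
python3 - <<'E'
from h import *
c=np.array([.5129,.0378,.04]); jx=np.array([.9966,.082,0]); jy=np.array([-.082,.9966,0])
s=bot.get_state(); r=s["eef_pos"]+[0,0,.019]-c; print(r@jx,np.hypot(r@jy,r[2]),np.arctan2(r[2],r@jy))
E
```

```text
clock: 38.05
eef_pos: [0.5691, -0.1032, 0.02]
orientation: [0.0, 0.999, 0.041, 0.0]
wrist_force: [5.0, -4.1, 2.0]
gripper_width: 0.0119
grasp_force: 30.0
clock: 39.3
eef_pos: [0.5692, -0.1032, 0.0187]
orientation: [0.001, 0.999, 0.042, 0.001]
wrist_force: [-2.7, -2.5, 29.0]
gripper_width: 0.011
grasp_force: 30.0
0.04452024707376445 0.14516790509323604 -3.1254848587285946
```

```bash
python3 -m jog '[[0,0,0,0],[0,0,0,0],[0,0,0,0],[0,0,0,0],[0,0,-20,0],[0,0,-60,0],[0,0,-110,0],[0,0,-160,0],[0,0,-200,0],[0,0,-220,0]]' 32
python3 - <<'E'
from h import *
p,d=bot.snapshot("top"); q,e=bot.snapshot("side"); np.save("top7.npy",d); cv2.imwrite("pics/top7.png",p); cv2.imwrite("pics/side7.png",q)
w=np.zeros((600,800,3),np.uint8)
a=cv2.resize(p[180:270,420:520],None,fx=4,fy=4,interpolation=2); w[:360,:400]=a
b=cv2.resize(q[280:385,340:430],None,fx=4,fy=4,interpolation=2); w[:420,420:780]=b
a=cv2.resize(p[200:320,280:390],None,fx=2,fy=2,interpolation=2); w[360:600,:220]=a
cv2.imwrite("pics/c7.png",w)
d=np.load("top0.npy"); C=cloud("top",d,(0,640,0,480))[180:270,420:520]
for lo,hi in((.009,.015),(.03,.040),(.14,.16)):
    k=((C[...,2]>lo)&(C[...,2]<hi)); Q=C[k]; print(lo,len(Q),Q.mean(0).round(4),cv2.minAreaRect(Q[:,:2].astype(np.float32)*1000))
E
```

```text
clock: 40.55
eef_pos: [0.5692, -0.1028, 0.2398]
orientation: [0.0, 0.999, 0.041, 0.001]
wrist_force: [-0.4, -0.8, -1.0]
gripper_width: 0.0322
grasp_force: 0.0
0.009 285 [ 0.609  -0.2833  0.0116] ((606.3338012695312, -312.08734130859375), (208.08309936523438, 150.73939514160156), 88.94921112060547)
0.03 301 [ 0.5874 -0.2931  0.0363] ((589.3272094726562, -299.20611572265625), (58.428199768066406, 47.63786697387695), 21.977344512939453)
0.14 271 [ 0.5816 -0.3011  0.1506] ((582.3751831054688, -301.8813781738281), (31.77756118774414, 27.90618896484375), 25.572036743164062)
```

View pics/c7.png

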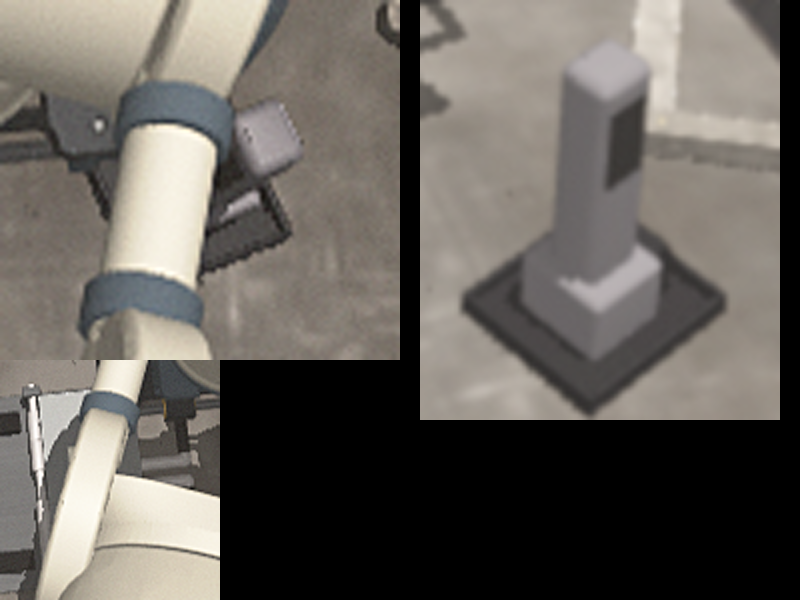

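The side crop (right) shows the scanner upright in its tray, facing right of the camera, and the top-view rectangle gives a yaw of about 24°. Next I'll take the handle.

```bash
python3 - <<'E'
from h import *
to(.582,-.302,.095,np.radians(114))
E
```

```text
shift mm [ -4.6 199.3 144.8] yaw -0.336 tcp [ 0.5695 -0.1029  0.2395] t 40.65 q6 1.21
```

```bash
python3 -m jog '[[0,30,0,-0.08],[-1,75,0,-0.16],[-2,120,0,-0.24],[-3,160,0,-0.336],[-5,190,0,-0.336],[-5,199,0,-0.336],[-5,199,10,-0.336],[-5,199,30,-0.336],[-5,199,50,-0.336],[-5,199,60,-0.336]]' 60
python3 - <<'E'
from h import *
to(.582,-.302,.095,np.radians(114))
p,d=bot.snapshot("top"); cv2.imwrite("pics/top8.png",p)
q,d=bot.snapshot("side"); b=cv2.resize(q[230:385,320:450],None,fx=3.6,fy=3.6,interpolation=2); cv2.imwrite("pics/c8.png",b)
E
```

```text
clock: 41.9
eef_pos: [0.5795, -0.2996, 0.1757]
orientation: [-0.001, 0.978, 0.208, -0.001]
wrist_force: [0.4, 0.2, -0.8]
gripper_width: 0.0599
grasp_force: 0.0
shift mm [ 1.4  3.4 80.7] yaw 0.001 tcp [ 0.5795 -0.2996  0.1757] t 41.9 q6 0.58
```

View pics/c8.png

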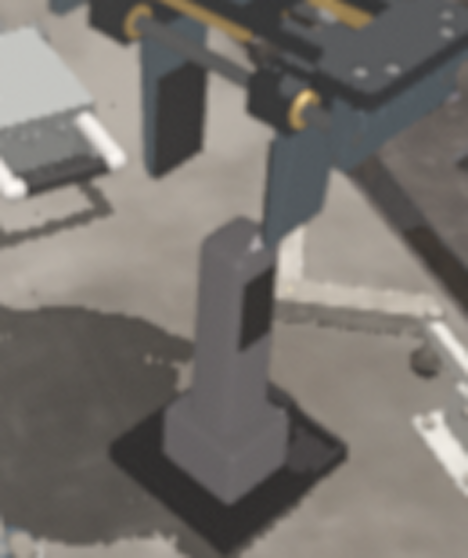

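The handle (240,240) sits between the fingers, and the snout (310,440) points image right. A quick projection check of the yaw before descending.

```bash
python3 - <<'E'
from h import *
for yaw in(24,114,-66):
    f=np.array([np.cos(np.radians(yaw)),np.sin(np.radians(yaw)),0]);l=np.array([-f[1],f[0],0])
    o=np.array([.5823,-.3019,.004])+.004*f
    P=[o+.022*f-.024*l,o-.022*f-.024*l,o-.022*f+.024*l,o+[0,0,.015]+.03*f,o-.004*f+[0,0,.15]]
    print(yaw,((proj("side",P)-[320,230])*3.6).round().tolist())
E
```

```text
24 [[288.0, 453.0], [232.0, 500.0], [160.0, 447.0], [263.0, 399.0], [236.0, 231.0]]
114 [[211.0, 403.0], [276.0, 449.0], [215.0, 500.0], [171.0, 398.0], [236.0, 231.0]]
-66 [[227.0, 509.0], [161.0, 460.0], [223.0, 411.0], [273.0, 472.0], [236.0, 231.0]]
```

Yaw 24° matches: predicted head corners (288,453), (232,500) and (160,447), with the black snout showing just past the right corner. Descending to grip.

```bash
python3 -m jog '[[1,3,20,0],[1,3,40,0],[1,3,60,0],[1,3,75,0],[1,3,84,0],[1,3,84,0],[1,3,84,0],[1,3,84,0],[1,3,84,0],[1,3,84,0]]' 60
python3 -m jog '[[0,0,0,0],[0,0,0,0],[0,0,0,0],[0,0,0,0],[0,0,0,0],[0,0,0,0],[0,0,0,0],[0,0,0,0],[0,0,0,0],[0,0,0,0]]' 0
python3 - <<'E'
from h import *
f=np.array([np.cos(np.radians(24)),np.sin(np.radians(24))])
L=np.array([.5172,-.0138]); h=L-.084*f; print(h)
to(*h,.221,np.radians(114))
E
```

```text
clock: 43.25
eef_pos: [0.5823, -0.3037, 0.0936]
orientation: [0.0, 0.978, 0.208, 0.0]
wrist_force: [-0.0, -0.5, -1.2]
gripper_width: 0.0597
grasp_force: 0.0
clock: 44.5
eef_pos: [0.5822, -0.3037, 0.0934]
orientation: [-0.0, 0.978, 0.208, -0.0]
wrist_force: [-0.2, -0.1, -1.0]
gripper_width: 0.0282
grasp_force: 30.0
[ 0.44046218 -0.04796588]
shift mm [ -25.5 -291.3 -127.6] yaw -0.0 tcp [ 0.5822 -0.3037  0.0934] t 44.5 q6 0.58
```

```bash
python3 -m jog '[[0,0,-10,0],[0,0,-30,0],[0,0,-60,0],[0,0,-95,0],[0,0,-130,0],[0,0,-145,0],[0,0,-150,0],[0,0,-150,0],[0,0,-150,0],[0,0,-150,0]]'
python3 -m jog '[[-1,-15,0,0],[-4,-45,0,0],[-7,-85,0,0],[-11,-125,0,0],[-15,-165,0,0],[-19,-205,0,0],[-22,-245,0,0],[-25,-275,10,0],[-25,-291,20,0],[-25,-291,23,0]]'
python3 -m jog '[[0,0,0,0],[0,0,0,0],[0,0,0,0],[0,0,0,0],[0,0,0,0],[0,0,0,0],[0,0,0,0],[0,0,0,0],[0,0,0,0],[0,0,0,0]]'
python3 - <<'E'
from h import *
to(.4405,-.0480,.221,np.radians(114))
p,d=bot.snapshot("top"); cv2.imwrite("pics/top9.png",p); q,_=bot.snapshot("side")
w=np.zeros((440,800,3),np.uint8)
a=cv2.resize(p[190:330,270:400],None,fx=3,fy=3,interpolation=2); w[:420,:390]=a
b=cv2.resize(q[140:310,220:350],None,fx=2.5,fy=2.5,interpolation=2); w[:425,400:725]=b; cv2.imwrite("pics/c9.png",w)
E
```

```text
clock: 45.75
eef_pos: [0.582, -0.3035, 0.2425]
orientation: [-0.0, 0.978, 0.208, -0.0]
wrist_force: [0.4, 0.3, -1.7]
gripper_width: 0.0282
grasp_force: 30.0
clock: 47.0
eef_pos: [0.4405, -0.0473, 0.2199]
orientation: [-0.0, 0.978, 0.208, -0.0]
wrist_force: [-0.2, -0.5, -1.5]
gripper_width: 0.0281
grasp_force: 30.0
clock: 48.25
eef_pos: [0.441, -0.048, 0.2204]
orientation: [-0.0, 0.978, 0.208, -0.0]
wrist_force: [0.9, -0.4, -1.0]
gripper_width: 0.0283
grasp_force: 30.0
shift mm [-0.5 -0.2 -0.6] yaw -0.0 tcp [ 0.441  -0.048   0.2204] t 48.25 q6 0.91
```

View pics/c9.png

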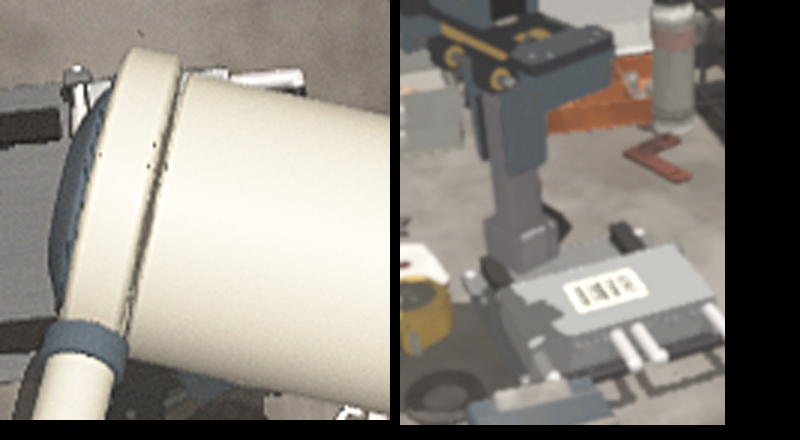

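The right half shows the closed jig with the label at about (606,290), which is pixel (302,256), and the held scanner's snout pointing toward it. Checking the label position.

```bash
python3 - <<'E'
from h import *
q,_=bot.snapshot("side")
g=q.min(2); m=np.zeros((480,640),np.uint8); m[240:272,280:325]=g[240:272,280:325]>195
m=cv2.morphologyEx(m,cv2.MORPH_CLOSE,np.ones((5,5))); n,l,st,ce=cv2.connectedComponentsWithStats(m); i=1+np.argmax(st[1:,4]); print(st[i],ce[i],W("side",ce[i],.055), W("side",[302.4,256],.055))
print(proj("side",[.5172,-.0138,.055]))
E
```

```text
[280 240  45  32 997] [303.50952859 256.20962889] [[ 0.52114437 -0.01723472  0.055     ]] [[ 0.51901939 -0.01557542  0.055     ]]
[[301.40685921 255.73523764]]
```

```bash
python3 -m jog '[[0,0,0,0],[0,0,0,0],[0,0,0,0],[0,0,0,0],[0,0,0,0],[0,0,0,0],[0,0,0,0],[0,0,0,0],[0,0,0,0],[0,0,0,0]]'
```

```text
clock: 49.65
eef_pos: [0.4411, -0.048, 0.2204]
orientation: [-0.0, 0.978, 0.208, 0.0]
wrist_force: [-0.1, 0.7, -2.0]
gripper_width: 0.0281
grasp_force: 30.0
```

```bash
python3 -m jog '[[0,0,0,0],[0,0,0,0],[0,0,0,0],[0,0,0,0],[0,0,0,0],[0,0,0,0],[0,0,0,0],[0,0,0,0],[0,0,0,0],[0,0,0,0]]'
python3 -m jog '[[0,5,-15,0],[4,35,-23,0],[8,75,-23,0],[12,120,-23,0],[16,165,-23,0],[20,210,-23,0],[23,250,-23,0],[25,280,-23,0],[25,291,-23,0],[25,291,-23,0]]'
python3 -m jog '[[0,0,10,0],[0,0,40,0],[0,0,75,0],[0,0,105,0],[0,0,125,0],[0,0,130,0],[0,0,130,0],[0,0,130,0],[0,0,130,0],[0,0,130,0]]'
python3 - <<'E'
from h import *
to(.5822,-.3037,.0934,np.radians(114))
E
```

```text
clock: 50.9
eef_pos: [0.4411, -0.048, 0.2204]
orientation: [0.0, 0.978, 0.208, 0.0]
wrist_force: [0.5, -0.3, -1.6]
gripper_width: 0.0281
grasp_force: 30.0
clock: 52.15
eef_pos: [0.582, -0.3036, 0.243]
orientation: [-0.0, 0.978, 0.208, -0.0]
wrist_force: [0.3, -0.3, -2.3]
gripper_width: 0.0277
grasp_force: 30.0
clock: 53.4
eef_pos: [0.5824, -0.3038, 0.1138]
orientation: [0.0, 0.978, 0.208, 0.0]
wrist_force: [-1.3, -0.8, -2.0]
gripper_width: 0.0275
grasp_force: 30.0
shift mm [-0.1 -0.1 20.4] yaw -0.0 tcp [ 0.5824 -0.3038  0.1138] t 53.4 q6 0.58
```

Lower the scanner 20 mm, release it, and rise.

```bash
python3 -m jog '[[0,0,8,0],[0,0,14,0],[0,0,18,0],[0,0,19.5,0],[0,0,20,0],[0,0,20,0],[0,0,20,0],[0,0,20,0],[0,0,20,0],[0,0,20,0]]'
python3 -m jog '[[0,0,0,0],[0,0,0,0],[0,0,0,0],[0,0,0,0],[0,0,-15,0],[0,0,-40,0],[0,0,-80,0],[0,0,-120,0],[0,0,-145,0],[0,0,-145,0]]' 60
python3 - <<'E'
from h import *
to(.5692,-.1032,.10,1.654)
q,d=bot.snapshot("side"); cv2.imwrite("pics/side10.png",q)
p,d=bot.snapshot("top"); C=cloud("top",d,(0,640,0,480))[180:270,420:520]; k=((C[...,2]>.14)&(C[...,2]<.16)); print(k.sum(),C[k].mean(0))
b=cv2.resize(q[160:385,220:450],None,fx=2.4,fy=2.4,interpolation=2); cv2.imwrite("pics/c10.png",b)
E
```

```text
clock: 54.65
eef_pos: [0.5822, -0.3037, 0.0934]
orientation: [-0.0, 0.978, 0.208, -0.0]
wrist_force: [-0.2, 0.7, -1.2]
gripper_width: 0.028
grasp_force: 30.0
clock: 55.9
eef_pos: [0.5832, -0.3043, 0.2416]
orientation: [0.002, 0.978, 0.208, 0.002]
wrist_force: [-0.6, -0.0, -0.8]
gripper_width: 0.0601
grasp_force: 0.0
shift mm [  68.6 -190.   141.1] yaw 0.336 tcp [ 0.5832 -0.3043  0.2416] t 55.9 q6 0.58
0 [nan nan nan]<stdin>:4: RuntimeWarning: Mean of empty slice.
  ret = um.true_divide(
```

View pics/c10.png

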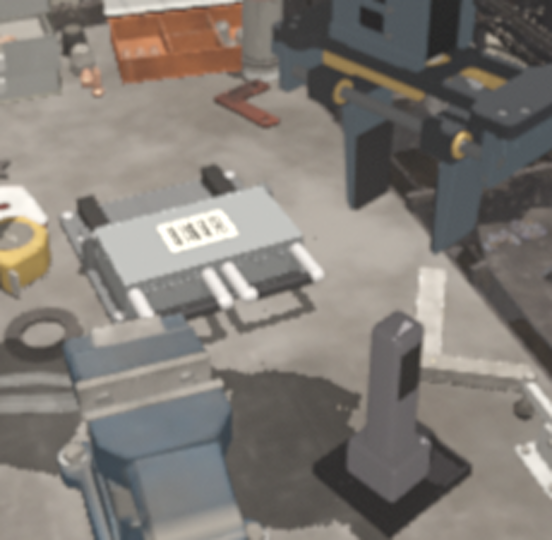

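The scanner stands upright in its tray (395,420) and the jig is still shut with the label showing. Back to the nest bar.

```bash
python3 -m jog '[[10,-30,0,0.08],[25,-75,0,0.16],[40,-115,0,0.25],[55,-155,0,0.336],[66,-184,20,0.336],[68,-190,50,0.336],[68,-190,80,0.336],[68,-190,110,0.336],[68,-190,130,0.336],[68,-190,141,0.336]]' 32
python3 - <<'E'
from h import *
to(.5692,-.1032,.021,1.654)
E
```

```text
clock: 57.25
eef_pos: [0.566, -0.1021, 0.0957]
orientation: [-0.0, 0.999, 0.041, -0.001]
wrist_force: [-0.8, 0.2, 0.3]
gripper_width: 0.032
grasp_force: 0.0
shift mm [ 3.3  1.4 74.7] yaw -0.0 tcp [ 0.566  -0.1021  0.0957] t 57.25 q6 1.21
```

```bash
python3 -m jog '[[3,1,20,0],[3,1,40,0],[3,1,58,0],[3,1,68,0],[3,1,74,0],[3,1,74,0],[3,1,74,0],[3,1,74,0],[3,1,74,0],[3,1,74,0]]' 32
python3 -m jog '[[0,0,0,0],[0,0,0,0],[0,0,0,0],[0,0,0,0],[0,0,0,0],[0,0,0,0],[0,0,0,0],[0,0,0,0],[0,0,0,0],[0,0,0,0]]' 0
```

```text
clock: 58.5
eef_pos: [0.5702, -0.1032, 0.0236]
orientation: [0.0, 0.999, 0.041, 0.0]
wrist_force: [-0.5, -0.4, 0.1]
gripper_width: 0.0321
grasp_force: 0.0
clock: 59.75
eef_pos: [0.5702, -0.1032, 0.0234]
orientation: [-0.0, 0.999, 0.041, -0.0]
wrist_force: [-0.9, 2.3, 0.2]
gripper_width: 0.0111
grasp_force: 30.0
```

```bash
python3 -m jog '[[0,0,-11,0],[0,-2,-23,0],[0,-4,-34,0],[0,-7,-45,0],[0,-11,-55,0],[0,-16,-66,0],[0,-21,-76,0],[0,-28,-85,0],[0,-35,-94,0],[0,-42,-103,0]]'
python3 -m jog '[[0,-8,-8,0],[0,-17,-15,0],[0,-27,-21,0],[0,-37,-27,0],[0,-47,-31,0],[0,-58,-35,0],[0,-69,-38,0],[0,-80,-41,0],[0,-91,-42,0],[0,-103,-42,0]]'
python3 -m jog '[[0,-11,0,0],[0,-23,2,0],[0,-34,4,0],[0,-45,7,0],[0,-55,11,0],[0,-66,16,0],[0,-76,21,0],[0,-85,28,0],[0,-94,35,0],[0,-103,42,0]]'
python3 - <<'E'
from h import *
c=np.array([.5129,.0378,.04]); jx=np.array([.9966,.082,0]); jy=np.array([-.082,.9966,0])
s=bot.get_state(); r=s["eef_pos"]+[0,0,.019]-c; print(r@jx,np.hypot(r@jy,r[2]),np.arctan2(r[2],r@jy))
E
```

```text
clock: 61.0
eef_pos: [0.5667, -0.0626, 0.1278]
orientation: [0.001, 0.999, 0.041, 0.0]
wrist_force: [-3.3, -11.0, 3.9]
gripper_width: 0.0111
grasp_force: 30.0
clock: 62.25
eef_pos: [0.558, 0.0414, 0.1697]
orientation: [0.0, 0.999, 0.041, 0.0]
wrist_force: [-3.3, -2.4, 7.7]
gripper_width: 0.0111
grasp_force: 30.0
clock: 63.5
eef_pos: [0.5494, 0.1442, 0.1257]
orientation: [0.0, 0.999, 0.041, -0.0]
wrist_force: [-0.5, -9.2, -6.3]
gripper_width: 0.0114
grasp_force: 30.0
0.04511603699278651 0.14689946481531588 0.7931450102797627
```

```bash
python3 -m jog '[[0,-8,8,0],[0,-15,17,0],[0,-21,27,0],[0,-27,37,0],[0,-31,47,0],[0,-35,58,0],[0,-38,69,0],[0,-40,80,0],[0,-41,91,0],[0,-41,103,0]]'
python3 -m jog '[[0,0,1,0],[0,0,3,0],[0,0,4,0],[0,0,4,0],[0,0,4,0],[0,0,4,0],[0,0,4,0],[0,0,4,0],[0,0,4,0],[0,0,4,0]]'
python3 -m jog '[[0,0,0,0],[0,0,0,0],[0,0,0,0],[0,0,0,0],[0,0,0,0],[0,0,-20,0],[0,0,-60,0],[0,0,-110,0],[0,0,-160,0],[0,0,-160,0]]' 32
python3 -m jog '[[-20,0,0,0],[-60,0,0,0],[-100,0,0,0],[-120,0,0,0],[-120,0,0,0],[-120,0,0,0],[-120,0,0,0],[-120,0,0,0],[-120,0,0,0],[-120,0,0,0]]'
python3 - <<'E'
from h import *
p,d=bot.snapshot("top"); q,_=bot.snapshot("side"); C=cloud("top",d,(0,640,0,480))
c=np.array([.5129,.0378,.04]); jx=np.array([.9966,.082,0]); jy=np.array([-.082,.9966,0])
for nm,o in (("nest in",.02*jy),("nest out",.08*jy),("cov in",-.012*jy+.029*jx),("cov out",-.095*jy+.029*jx),("seat0",-.0535*jy-.058*jx),("seat1",-.0535*jy),("seat2",-.0535*jy+.058*jx)):
    u,v=proj("top",c+o)[0].round().astype(int); print(nm,np.median(C[v-2:v+3,u-2:u+3,2]).round(4))
P=C[200:330,300:370].reshape(-1,3); k=(P[:,2]>.043)&(P[:,2]<.052); r=P[k]-c
for s in(-.058,.058):
    Q=r[abs(r@jx-s)<.028]; print(len(Q),(Q@jx).mean(),(Q@jy).mean(),Q[:,2].mean())
w=np.zeros((600,800,3),np.uint8); a=cv2.resize(p[180:330,210:400],None,fx=2.6,fy=2.6,interpolation=2); w[:a.shape[0],:a.shape[1]]=a
b=q[160:400,220:460]; w[:240,520:760]=b; cv2.imwrite("pics/c11.png",w)
E
```

```text
clock: 64.75
eef_pos: [0.5463, 0.1857, 0.0227]
orientation: [-0.001, 0.999, 0.041, 0.0]
wrist_force: [-5.4, 11.0, 2.1]
gripper_width: 0.0114
grasp_force: 30.0
clock: 66.0
eef_pos: [0.5467, 0.1858, 0.021]
orientation: [-0.001, 0.999, 0.041, 0.001]
wrist_force: [-14.2, 6.8, 38.5]
gripper_width: 0.0109
grasp_force: 30.0
clock: 67.25
eef_pos: [0.5483, 0.1853, 0.1831]
orientation: [-0.001, 0.999, 0.041, 0.003]
wrist_force: [0.6, -0.3, -1.1]
gripper_width: 0.0316
grasp_force: 0.0
clock: 68.5
eef_pos: [0.4267, 0.1749, 0.1794]
orientation: [0.0, 0.999, 0.041, -0.0]
wrist_force: [-0.3, -0.6, -0.8]
gripper_width: 0.0319
grasp_force: 0.0
nest in 0.0316
nest out 0.032
cov in 0.0387
cov out 0.0392
seat0 0.0454
seat1 0.0062
seat2 0.0449
871 -0.05954732956993955 -0.04619210464079266 0.005433727198096718
678 0.056791867714827714 -0.04656601785639669 0.005508722933430481
```

View pics/c11.png

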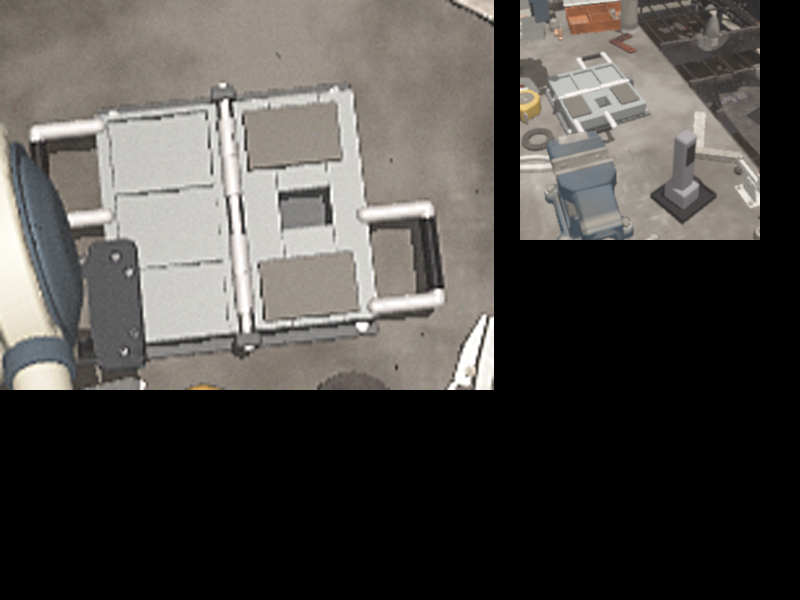

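Both leaves lie flat. The feet are plain face up at (292,137) and (308,287), both at z about 0.045, and the scanner is upright in its tray at (683,185).

```bash
python3 -c "
from cell import bot
print(bot.hand_in())"
```

```text
the job is handed in; nothing more can be done
None
```

I handed the job in at about 69 s: the two feet found are inverted on the cover leaf, both leaves are flat open, the label was scanned and the scanner is back upright in its tray, though one mistyped move slid the gripper off the cover bar before I re-gripped it and I have seen no judging result.

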